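# Hang the strip holder in the soak bath

### The arm

A 6-joint arm with a two-finger parallel gripper is mounted at the origin on the work surface. World frame = base frame: x ahead of the robot, y to its left, z up, the work surface at z = 0. Lengths are in mm, angles in rad, forces in N, time in s.
With the tool pointing down it reaches from about 325 to 925 mm from the base axis. Payload 3.1 kg.
Tool frame: the origin (TCP) lies midway between the tips of the shut fingers; the grasp point (between the pads) lies behind it (ctrl.pinch_z is the z of the grasp point in the tool frame, in mm); z points along the fingers, y is the direction in which the jaws open and shut (so a half turn about z gives the same grasp; the last joint's range is limited). The gripper opens to 85 mm and grips with 20 to 120 N. Pads are 22 mm wide; open, the fingers measure 114 mm over their backs; the gripper's body (76 mm by 85 mm) begins 54 mm behind the grasp point. The pads swing forward as they close: fully open they stand 13 mm farther back than shut.
Start: joints at [1.119, 0.217, 1.613, -0, 1.311, -0.112], TCP at [208.294, 589.282, 231.3] pointing down, gripper open.
Joint ranges: [-2.75, 2.75], [-0.78, 2.1], [0.31, 2.55], [-1.13, 4.27], [0.13, 2.63], [-2.58, 2.58]. Speed limits (rad/s): [2.79, 2.79, 3.14, 3.14, 3.14, 3.14].

### API

Orientations are given as a unit quaternion [w, x, y, z].
In Python, from plant import ctrl gives the robot as it stands. Calls block until the motion is done:
- ctrl.goto(position, orientation): joint-space move of the TCP to a pose.
- ctrl.line_to(position, attitude=None, max_speed=150): straight line of the TCP; attitude=None keeps the orientation; max_speed is the mean speed in mm/s.
- ctrl.goto_joints(angles): joint-space move.
- ctrl.move_gripper(opening, grip_force=None): opening from 0.0 (shut) to 1.0 (fully open); grip_force is the grip in N (None keeps the last); returns when the fingers have stopped.
- ctrl.hold(seconds).
- ctrl.solve_ik(position, orientation): joint angles nearest the present ones, or None.
- ctrl.snapshot(name): name is "scene" or "side" or "wrist"; returns (picture, depth): 384x512x3 uint8, red, green, blue; 384x512 float32, mm along the optical axis (not along the pixel's ray), 0 where there is no reading.
- ctrl.calibration(name): a dict with "fx", "fy", "cx", "cy" (pixels), "k1" (the pictures are not rectified: a ray, as slopes to the right and down, at radius r is drawn at 1 + k1 r^2 times it, then the intrinsics apply), "pose" (4x4, takes a point from camera to world coordinates); the wrist camera has in their place "hand_eye" (4x4, takes a point from camera to tool coordinates, whose origin is the TCP and whose axes are the flange's). Camera axes: x right, y up, looking along -z (the intrinsics and any distortion apply to the point x, -y, -z); pixel columns grow to the right and rows downward; lengths in mm; the calibration is good to about 2 mm. A picture is of the moment at which its call begins: read the wrist's pose just before it. calibration takes no time and is no camera call.
A pose or a line that the arm cannot do raises ctrl.Unreachable and nothing moves.
- ctrl.close_job(): hands the job in, once; it reports no verdict.
Trained networks look in the newest picture that a camera, given by its name, has taken for a name from the list of things; names that differ only in an ending like _2 or _b are one class to them, and where a whole thing is asked for, a point or a joint stands for the part that bears it (a point fixed in the world has none). Each returns a list of dicts, best first, with "conf" (0 to 1); they miss things now and then, are a little off and sometimes report something else, mostly with a low value. They report only what shows in the picture. A call takes as long as a camera call. They do not tell look-alikes from the thing itself.
- ctrl.spot_in(camera, label): "xy" ([column, row] in pixels, amid what is visible of it).
- ctrl.silhouettes(camera, label): "region" (384x512 bool, what is visible of it) and "xy" ([column, row] in pixels, amid what is visible of it).
Readings, each from a call of its own:
- ctrl.current_t(): time.
- ctrl.current_joint_pos(): joint angles.
- ctrl.current_joint_vel(): joint speeds.
- ctrl.current_effort(): joint torques, N m.
- ctrl.current_eef_pos(): TCP position.
- ctrl.current_orientation(): TCP orientation.
- ctrl.current_contact_force(): force on the tool from outside, world axes, zero at the start.
- ctrl.current_moment(): the same for the moment, N m.
- ctrl.current_finger_gap(): opening from 0.0 (shut) to 1.0 (fully open).
Only numpy, scipy, OpenCV 4.12 (cv2) and the standard library are available. Lean on these libraries where they do the work, as an engineer would, in place of code of your own. Each camera call takes 0.05 s, during which the arm holds its last target.

### The job

Draw the strip holder out of its slanted rack and hang it by its bent lip on the soak bath's wall nearest the robot, with the strips inside the bath and the lip outside, hanging straight down on the rim. The bath is not centred in its tray, so feel for the wall, gently: do not push hard on the bath. Let go of the holder and leave the other things on the bench where they stand.

Things in the scene. Friction and masses are not known exactly. Their poses are not given: they have to be found in the camera images.
- holder_grip (a point): Grip point of the strip holder: a grey plastic plate 96 mm wide, 134 tall, 5 thick, 0.1-0.2 kg, gripped by its faces (too wide by its edges). z up the plate, y along its width, +x out of the face with three metal strips. Mid-width, mid-thickness, 22 mm below the top edge, 112 above the foot. Bare grip zone: 28 mm below to 22 above it. At the start its top leans 27 deg from vertical towards the robot, lip side down.
- holder_lip (a point): Middle of the tip of the holder's bent lip; same axes. It lies 52 mm below the grip point and 14.5 mm to its -x. From the plate's -x face a bridge 80 mm wide, 4 mm thick stands out, underside 32 mm below the grip point; at its end the lip, 4 mm thick, turns down 20 mm, parallel to the plate. Clear throat between plate and lip: 10 mm (x -2.5 to -12.5 mm from mid-plate).
- holder_foot (a point): Middle of the holder's lower edge, 112 mm below the grip point along the plate, 80 mm below the bridge's underside; same axes.
- rack: Red-brown board 150 x 140 x 14 mm with an aluminium slot, fixed. Origin at its underside, 50 mm to the robot side of its centre, z up. The slot leans 27 deg from vertical, top towards the rack's -x (robot side), bottom at x = 75, z = 34 mm. It covers the holder's lowest 55 mm on the lower face, 40 mm on the upper, with 2 mm play; the holder stands loose in it and comes out only along the slant.
- tray: Red-brown spill tray 192 x 240 mm, fixed to the bench, floor 10 mm thick, edge strip 22 mm high. Origin at the centre of its underside, z up, -x towards the robot. In it an open white plastic soak bath is held fast, parallel to the tray but off centre by up to 18 mm along x (not along y); where exactly is not reported. Never push on it with over 30 N.
- bath_wall (a point): Where the inner edge of the rim of the bath wall nearest the robot would be, at mid-length, if the bath stood centred (x = -59 mm in the tray, 105 mm above the bench; true rim height, true x up to 18 mm off). Tray's axes. Bath: outside 130 (x) by 190 (y) by 95 mm, walls and floor 6 mm, rim square. A holder hung on the rim has its foot 9 mm off the bath's floor and its grip point 137 mm above the bench.
- weight_mid (a point): Bystander: steel calibration weight with a knob, 42 mm diameter, 66 mm tall, loose, 0.45 kg; point half-way up.
- jar_mid (a point): Bystander: amber jar, 60 mm diameter, 85 mm tall, loose; point half-way up.
- press_mid (a point): Bystander: small test press on a red-brown base 80 x 110 mm, two posts, 147 mm tall, loose, 1.2 kg; point 75 mm above the bench.
Mind the look-alikes: they are no part of the job. Of the things shaped like the part that bears holder_grip, the grey one is meant.

How it is judged:
By the outcome, as a careful person would: the job done as asked, in the order asked, and still so for the second after the job is handed in, with the robot touching nothing.
It also fails if it takes over 45 s, if anything falls off the work surface, if the arm or the gripper's body presses on something with over 40 N, if the wrist force passes 120 N, or if a joint passes its speed limit or range.

## Working session

There is one attempt and no reset: what is moved stays moved. The work goes in short steps, each a Python script; the robot and the scene stay as the last script left them, time stands still between calls to the robot, and variables do not carry over. Pictures are saved under pics/ and viewed, and the job is handed in when it is done.

```bash
ls; mkdir -p pics
python3 - <<'E'
from plant import ctrl
import cv2,numpy as np
for n in ["scene","side","wrist"]:
    p,d=ctrl.snapshot(n); cv2.imwrite(f"pics/{n}0.png",p[:,:,::-1]); np.save(f"pics/{n}0.npy",d)
    c=ctrl.calibration(n); print(n,{k:(np.round(v,3).tolist() if not isinstance(v,float) else round(v,3)) for k,v in c.items()})
    for l in ["holder_grip","rack","tray"]:
        print(l,[(np.round(r["xy"]).tolist(),round(r["conf"],2)) for r in ctrl.spot_in(n,l)])
print(ctrl.pinch_z,ctrl.current_t(),ctrl.current_orientation())
E
```

```text
pics
scene {'fx': 481.85, 'fy': 481.85, 'cx': 254.384, 'cy': 199.755, 'k1': 0.035, 'pose': [[0.519, -0.662, 0.541, 1243.765], [0.855, 0.393, -0.339, -481.119], [0.012, 0.638, 0.77, 1011.844], [0.0, 0.0, 0.0, 1.0]]}
holder_grip [([131.0, 198.0], 0.92), ([207.0, 220.0], 0.87), ([158.0, 329.0], 0.85), ([121.0, 263.0], 0.78), ([200.0, 182.0], 0.65)]
rack [([214.0, 252.0], 0.94)]
tray [([315.0, 164.0], 0.81)]
side {'fx': 394.442, 'fy': 394.442, 'cx': 253.944, 'cy': 181.733, 'k1': -0.066, 'pose': [[0.801, 0.441, -0.406, 198.927], [-0.599, 0.598, -0.532, -602.977], [0.008, 0.669, 0.743, 817.199], [0.0, 0.0, 0.0, 1.0]]}
holder_grip [([232.0, 330.0], 0.71), ([288.0, 212.0], 0.66), ([387.0, 263.0], 0.64), ([204.0, 257.0], 0.61), ([329.0, 319.0], 0.58)]
rack [([293.0, 235.0], 0.72)]
tray [([176.0, 156.0], 0.8)]
wrist {'fx': 265.983, 'fy': 265.983, 'cx': 257.59, 'cy': 193.282, 'k1': 0.015, 'hand_eye': [[0.0, 0.949, 0.317, 81.816], [1.0, -0.0, -0.001, 0.788], [-0.001, 0.317, -0.949, -142.914], [0.0, 0.0, 0.0, 1.0]]}
holder_grip []
rack []
tray []
-18.700000000000003 0.6 [8.56970230e-07 1.69072529e-01 9.85603612e-01 1.47953968e-05]
```

View pics/scene0.png

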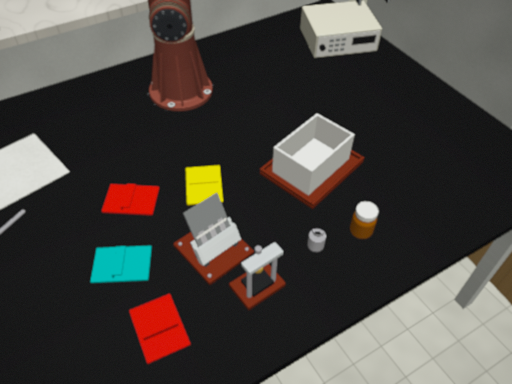

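View pics/side0.png

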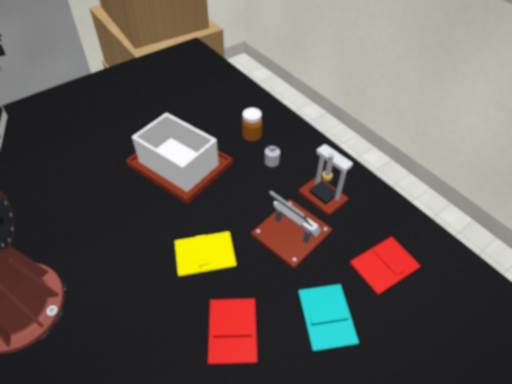

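Run:
```python
import cv2
a=cv2.imread("pics/scene0.png")[150:290,130:290]; cv2.imwrite("pics/crop_a.png",cv2.resize(a,None,fx=4.5,fy=4.2,interpolation=cv2.INTER_CUBIC))
a=cv2.imread("pics/side0.png")[165:275,220:360]; cv2.imwrite("pics/crop_b.png",cv2.resize(a,None,fx=5,fy=5,interpolation=cv2.INTER_CUBIC))
```

```text
(no output)
```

View pics/crop_a.png

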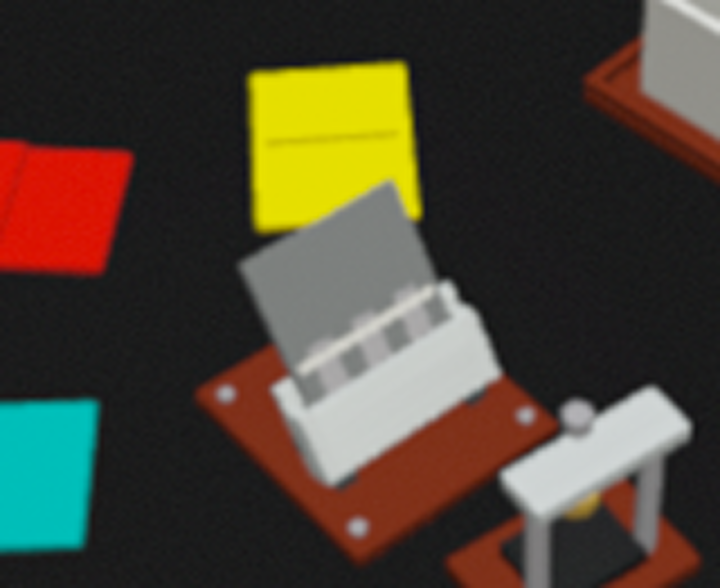

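View pics/crop_b.png

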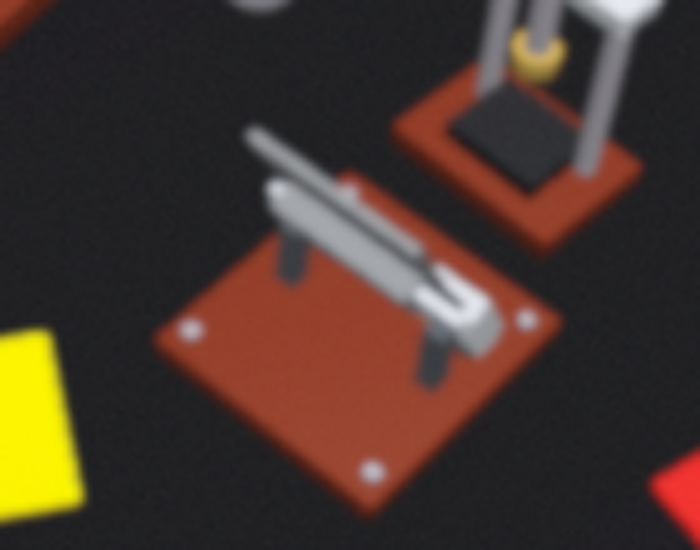

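The holder candidates in the scene picture are:
- Grey plate in the rack slot at (207,220)
- Yellow at (203,184)
- Red at (131,198) and (158,329)
- Cyan at (121,263)

The grey one is meant. The crop shows it standing in the aluminium slot with three strips, while the others lie flat on the bench. Next I measure the rack, tray and bath from depth.

```bash
cat > h.py <<'E'
import numpy as np,cv2
def unproj(d,c,pose):
    H,W=d.shape; u,v=np.meshgrid(np.arange(W),np.arange(H))
    K=np.array([[c["fx"],0,c["cx"]],[0,c["fy"],c["cy"]],[0,0,1.]])
    p=cv2.undistortPoints(np.stack([u,v],-1).reshape(-1,1,2).astype(np.float64),K,np.array([c["k1"],0,0,0.])).reshape(H,W,2)
    P=np.stack([p[...,0]*d,-p[...,1]*d,-d],-1)
    return P@np.asarray(pose)[:3,:3].T+np.asarray(pose)[:3,3]
E
python3 - <<'E'
from plant import ctrl
from h import *
for n in ["scene","side"]:
    p=cv2.imread(f"pics/{n}0.png"); d=np.load(f"pics/{n}0.npy"); c=ctrl.calibration(n)
    W=unproj(d,c,c["pose"]); np.save(f"pics/{n}W.npy",W)
    for l in ["holder_grip","rack","tray","weight_mid","jar_mid","press_mid"]:
        for r in ctrl.silhouettes(n,l):
            m=r["region"]&(d>0); q=W[m]
            if r["conf"]<.3 or len(q)<20: continue
            print(n,l,round(r["conf"],2),m.sum(),np.round(np.median(q,0)),"zr",np.round(np.percentile(q[:,2],[2,50,98])))
            if l in("rack","tray"):
                np.save(f"pics/{n}_{l}.npy",m)
                s=q[(q[:,2]<35)].astype(np.float32)
                print("  rect",cv2.minAreaRect(s[:,:2]), len(s))
                if l=="tray": pass
    # bath rim: z in 98..112 near tray
    hh=p.astype(int)
    t=W[(d>0)&(abs(W[...,2]-105)<5)]
    print(n,"z~105 pts",len(t),np.round(np.percentile(t,[5,95],axis=0)))
    print("table z",np.median(W[(d>0)&(hh.sum(2)<120)][:,2]))
E
```

```text
scene holder_grip 0.75 2561 [ 750. -411.    4.] zr [-2.  4. 19.]
scene holder_grip 0.72 1955 [ 545. -421.    4.] zr [-1.  4. 20.]
scene holder_grip 0.71 1083 [ 416. -131.    4.] zr [ 0.  4. 21.]
scene holder_grip 0.7 1465 [ 605. -211.  112.] zr [ 67. 112. 153.]
scene holder_grip 0.61 1439 [ 364. -325.    4.] zr [-1.  4. 20.]
scene holder_grip 0.31 774 [769. 135.  61.] zr [ 1. 61. 87.]
scene rack 0.65 2383 [ 649. -222.   14.] zr [ 5. 14. 73.]Traceback (most recent call last):
  File "<stdin>", line 14, in <module>
cv2.error: OpenCV(4.12.0) /io/opencv/modules/imgproc/src/convhull.cpp:143: error: (-215:Assertion failed) total >= 0 && (depth == CV_32F || depth == CV_32S) in function 'convexHull'
```

Run:
```python
from plant import ctrl
from h import *
for n in ["scene","side"]:
    p,d=ctrl.snapshot(n); d=np.array(d); c=ctrl.calibration(n)
    W=unproj(d,c,c["pose"]); np.save(f"pics/{n}W.npy",W); np.save(f"pics/{n}0.npy",d)
    for l in ["holder_grip","rack","tray","weight_mid","jar_mid","press_mid"]:
        for i,r in enumerate(ctrl.silhouettes(n,l)):
            m=r["region"]&(d>0); q=W[m]
            if r["conf"]<.3 or len(q)<20: continue
            print(n,l,round(r["conf"],2),m.sum(),np.round(np.median(q,0)),"zr",np.round(np.percentile(q[:,2],[2,50,98])))
            np.save(f"pics/{n}_{l}{i}.npy",r["region"])
            if l in("rack","tray"):
                s=np.ascontiguousarray(q[(q[:,2]<35)&(q[:,2]>7)][:,:2].astype(np.float32))
                print("  rect",cv2.minAreaRect(s), len(s))
    t=W[(d>0)&(abs(W[...,2]-105)<4)]
    t=t[(t[:,1]>-100)]
    s=np.ascontiguousarray(t[:,:2].astype(np.float32)); print(n,"z105",len(t),cv2.minAreaRect(s))
    print("table z",np.median(W[(d>0)&(p.astype(int).sum(2)<120)][:,2]))
print(ctrl.current_t())
```

```text
scene holder_grip 0.95 1418 [ 606. -213.  112.] zr [ 70. 112. 153.]
scene holder_grip 0.83 1902 [ 545. -422.    4.] zr [-1.  4. 20.]
scene holder_grip 0.82 1464 [ 364. -324.    4.] zr [-1.  4. 20.]
scene holder_grip 0.77 1111 [ 415. -130.    4.] zr [-0.  4. 21.]
scene holder_grip 0.73 2503 [ 750. -411.    4.] zr [-1.  4. 19.]
scene rack 0.84 2449 [ 649. -221.   14.] zr [ 5. 14. 73.]
  rect ((619.10107421875, -207.58895874023438), (151.82469177246094, 141.59439086914062), 9.770164489746094) 1523
scene tray 0.69 5567 [528. 162.  33.] zr [  2.  33. 105.]
  rect ((514.4478759765625, 167.3861846923828), (195.1432342529297, 244.39895629882812), 16.541793823242188) 2509
scene weight_mid 0.53 339 [746.  14.  37.] zr [-2. 37. 62.]
scene jar_mid 0.57 778 [770. 135.  61.] zr [ 2. 61. 87.]
scene press_mid 0.62 2137 [ 779. -173.   27.] zr [ -0.  27. 150.]
scene z105 658 ((378.677734375, 485.64788818359375), (1255.306640625, 582.0910034179688), 78.8800048828125)
table z -1.3441891462547915
side holder_grip 0.79 1953 [ 407. -136.    4.] zr [ 0.  4. 20.]
side holder_grip 0.73 509 [ 594. -218.  105.]
[... 169 characters left out ...]
5 1999 [ 730. -415.    4.] zr [ 0.  4. 19.]
side rack 0.85 2764 [ 601. -228.   13.] zr [-0. 13. 80.]
  rect ((615.7882690429688, -210.89404296875), (152.62428283691406, 141.42098999023438), 9.3549222946167) 2302
side tray 0.59 5491 [503. 150.  40.] zr [  4.  40. 105.]
  rect ((511.2798156738281, 165.3925323486328), (190.72933959960938, 245.9859619140625), 16.62247657775879) 2368
side weight_mid 0.75 259 [726.   8.  36.] zr [-1. 36. 63.]
side jar_mid 0.76 537 [746. 132.  59.] zr [ 8. 59. 86.]
side press_mid 0.7 1806 [ 762. -176.   28.] zr [  1.  28. 149.]
side z105 1048 ((910.9811401367188, 520.572021484375), (1216.71875, 1815.1639404296875), 89.22689819335938)
table z -1.0151446829870565
1.4
```

```bash
cat > pics/fit.py <<'E'
from h import *
def cl(m): return cv2.erode(m.astype(np.uint8),np.ones((3,3)))>0
E
python3 - <<'E'
from h import *
import glob
from scipy.spatial.transform import Rotation as R
yt=np.radians(16.6); T=np.array([513,166.4])
yr=np.radians(9.6); C=np.array([617.5,-209.2])
for n in ["scene","side"]:
    W=np.load(f"pics/{n}W.npy"); d=np.load(f"pics/{n}0.npy")
    q=W.reshape(-1,3); q=q[d.reshape(-1)>0]
    r=q.copy(); e=q[:,:2]-T; ex=e@[np.cos(yt),np.sin(yt)]; ey=e@[-np.sin(yt),np.cos(yt)]
    z=q[:,2]
    s=(abs(ex)<110)&(abs(ey)<70)&(abs(z-105)<3)
    h,b=np.histogram(ex[s],np.arange(-100,100,4)); print(n,"rim x",[(int(a),int(k)) for a,k in zip(b,h) if k])
    s=(abs(ex)<110)&(abs(ey)<125)&(abs(z-105)<3)
    rt=np.ascontiguousarray(q[s][:,:2].astype(np.float32)); print(cv2.minAreaRect(rt), "ex pct",np.percentile(ex[s],[1,99]),"ey",np.percentile(ey[s],[1,99]))
    f=(abs(ex)<110)&(abs(ey)<135)&(z>16)&(z<26); print(" strip ex",np.percentile(ex[f],[.5,99.5]),np.percentile(ey[f],[.5,99.5]))
    # outer wall faces
    g=(abs(ey)<70)&(z>40)&(z<95)&(abs(ex)<100); h,b=np.histogram(ex[g],np.arange(-100,100,4)); print(" wall x",[(int(a),int(k)) for a,k in zip(b,h) if k])
    # holder plane
    i=0 if n=="scene" else 1
    m=np.load(f"pics/{n}_holder_grip{i}.npy"); m=cv2.erode(m.astype(np.uint8),np.ones((3,3)))>0
    p=W[m&(d>0)&(W[...,2]>105)]
    c=np.median(p,0); 
    for _ in range(3):
        u,sv,vt=np.linalg.svd(p-p.mean(0),full_matrices=False); nn=vt[2]; res=(p-p.mean(0))@nn; p=p[abs(res)<3]
    nn*=np.sign(nn[2]); print(" holder n",np.round(nn,3),"lean",np.degrees(np.arcsin(nn[2])),"yaw",np.degrees(np.arctan2(nn[1],nn[0])),len(p),res.std())
    th=np.radians(27); org=C-50*np.array([np.cos(yr),np.sin(yr)])
    gx=75-112*np.sin(th); g=np.array([*(org+gx*np.array([np.cos(yr),np.sin(yr)])),34+112*np.cos(th)])
    xh=np.array([np.cos(th)*np.cos(yr),np.cos(th)*np.sin(yr),np.sin(th)]); yh=np.array([-np.sin(yr),np.cos(yr),0]); zh=np.cross(xh,yh)
    a=W[np.load(f"pics/{n}_holder_grip{i}.npy")&(d>0)]; a=a[a[:,2]>95]-g
    print(" pred grip",g,"meas face x",np.median((p-g)@xh),"y",np.percentile(a@yh,[2,98]),"z",np.percentile(a@zh,[2,98]))
E
```

```text
scene rim x [(-72, 4), (-68, 34), (-64, 42), (-60, 3), (52, 1), (56, 45), (60, 45), (64, 1)]
((510.490966796875, 166.8248291015625), (133.22674560546875, 195.02020263671875), 16.063060760498047) ex pct [-68.19749225  63.30092317] ey [-94.14068645  97.0360065 ]
 strip ex [-92.88166054  97.94055427] [-119.67249845  120.12490202]
 wall x [(-68, 17), (-64, 326), (-60, 23), (56, 7), (60, 350), (64, 6)]
 holder n [0.879 0.148 0.454] lean 27.017177692139825 yaw 9.550691192238864 653 1.4323532883052161
 pred grip [ 592.01502356 -213.51046112  133.79273071] meas face x 2.546976022740231 y [-45.4425037  45.8815401] z [-43.73350812  20.66068966]
side rim x [(-72, 22), (-68, 56), (-64, 26), (52, 27), (56, 43), (60, 18)]
((510.2408142089844, 164.33343505859375), (133.50225830078125, 193.1758575439453), 16.819515228271484) ex pct [-69.72476779  62.0235657 ] ey [-97.0619339   93.90245278]
 strip ex [-96.78570003  92.51938558] [-121.26456206  120.11793888]
 wall x [(-72, 290), (-68, 161), (52, 188), (56, 251)]
 holder n [0.898 0.163 0.409] lean 24.135518160481727 yaw 10.261292923931567 188 1.0231060121954636
 pred grip [ 592.01502356 -213.51046112  133.79273071] meas face x -4.0427803910948175 y [-48.85242894  40.53567477] z [-32.67663041  23.5092237 ]
```

```bash
cat >> h.py <<'E'
from scipy.spatial.transform import Rotation as R
def frame(yaw,lean):
    th,yr=np.radians(lean),np.radians(yaw)
    xh=np.array([np.cos(th)*np.cos(yr),np.cos(th)*np.sin(yr),np.sin(th)]); yh=np.array([-np.sin(yr),np.cos(yr),0]); zh=np.cross(xh,yh)
    return xh,yh,zh
def quat(yaw,lean,s):   # tool x = s*yh
    xh,yh,zh=frame(yaw,lean)
    q=R.from_matrix(np.stack([s*yh,s*xh,-zh],1)).as_quat(); return q[[3,0,1,2]]
G=np.array([592.0,-213.5,133.8])
E
python3 - <<'E'
from plant import ctrl
from h import *
xh,yh,zh=frame(9.6,27)
for s in (1,-1):
    for nm,p,q in [("pre",G+(110-18.7)*zh,quat(9.6,27,s)),("gr",G-18.7*zh,quat(9.6,27,s)),("out",G+(140-18.7)*zh,quat(9.6,27,s)),("hang",[455,148,137-18.7],quat(16.6,0,s)),("up",[455,148,260],quat(16.6,0,s))]:
        j=ctrl.solve_ik(p,q); print(s,nm,None if j is None else np.round(j,2))
E
```

```text
1 pre [-0.68 -0.04  1.99  0.44  0.92 -1.07]
1 gr [-0.6   0.18  1.97  0.5   0.71 -1.11]
1 out [-0.7  -0.1   1.99  0.43  0.98 -1.06]
1 hang [ 0.17  0.04  2.04 -0.    1.06 -0.12]
1 up [ 0.17 -0.13  1.92 -0.    1.35 -0.12]
-1 pre [-0.68 -0.04  1.99  0.44  0.92  2.08]
-1 gr [-0.6   0.18  1.97  0.5   0.71  2.03]
-1 out [-0.7  -0.1   1.99  0.43  0.98  2.08]
-1 hang None
-1 up None
```

Run:
```python
from plant import ctrl
from h import *
xh,yh,zh=frame(9.6,27)
ctrl.move_gripper(1.0)
ctrl.goto(G+(110-18.7)*zh,quat(9.6,27,1))
ctrl.hold(.2)
pos=np.array(ctrl.current_eef_pos()); q=np.array(ctrl.current_orientation())
p,d=ctrl.snapshot("wrist"); cv2.imwrite("pics/wrist1.png",p[:,:,::-1]); d=np.array(d)
c=ctrl.calibration("wrist"); T=np.eye(4); T[:3,:3]=R.from_quat(q[[1,2,3,0]]).as_matrix(); T[:3,3]=pos
W=unproj(d,c,T@np.array(c["hand_eye"])); np.save("pics/wrist1W.npy",W); np.save("pics/wrist1d.npy",d)
for r in ctrl.silhouettes("wrist","holder_grip"):
    a=W[r["region"]&(d>0)]-G
    print(round(r["conf"],2),np.round(r["xy"]),len(a),[np.round(np.percentile(a@v,[2,25,50,75,98]),1) for v in (xh,yh,zh)])
a=(W-G); X,Y,Z=a@xh,a@yh,a@zh
m=(d>0)&(abs(Y)<30)&(abs(Z-22)<4)&(abs(X)<15); print("top edge",m.sum(),np.percentile(X[m],[2,50,98]))
m=(d>0)&(abs(Y)<70)&(abs(X)<5)&(Z>5)&(Z<40);print(np.percentile(Y[m],[1,99]),np.percentile(Z[m],[50,98]))
print(pos,ctrl.current_t(),ctrl.current_contact_force())
```

```text
0.96 [274. 282.] 3138 [array([-22.1,   4.8,  33. ,  61.8,  98.2]), array([-266.8, -234.5, -210.3, -187.2, -160.6]), array([-195.1, -173.6, -156. , -147.4, -135. ])]
0.75 [60. 76.] 12795 [array([-223.1, -205.5, -190.2, -174.8, -143.6]), array([ 51.6,  85.8, 108.7, 130.6, 162. ]), array([-71.3, -55. , -43.8, -32.3, -17.9])]
0.63 [252. 187.] 1684 [array([-16. , -10.7,  -5.1,  -0. ,   2.6]), array([-40.6, -15.7,   7.9,  28.7,  49.2]), array([-44.3, -28.1, -27.3,  21.8,  23.1])]
0.59 [187. 298.] 1522 [array([-122.6, -110.9, -102.6,  -92.1,  -73. ]), array([-224.1, -202.2, -186.5, -168.3, -142.4]), array([-107.5,  -97.8,  -92. ,  -84.8,  -67.3])]
0.58 [ 21. 243.] 4501 [array([-273.3, -255.2, -247.8, -236.8, -215.5]), array([-121.6,  -81.1,  -59.8,  -41.2,  -12.3]), array([-34.6, -23.8, -18.1, -13.1,   2.7])]
top edge 391 [-1.75900575  0.01318781  2.62522629]
[-45.16354446  49.24363377] [22.10857934 23.37539481]
[ 551.33027    -219.9658713   215.13828566] 4.9917 [-0.11271043 -0.65916478 -0.41857126]
```

View pics/wrist1.png

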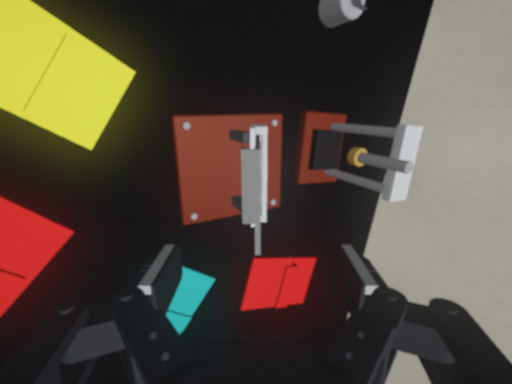

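Run:
```python
from plant import ctrl
from h import *
xh,yh,zh=frame(9.6,27)
g=G+0.3*xh+1.5*yh
ctrl.line_to(g-18.7*zh,quat(9.6,27,1),max_speed=80)
f0=np.array(ctrl.current_contact_force()); print("f",np.round(f0,1))
ctrl.move_gripper(0.0,60)
print("gap",ctrl.current_finger_gap(),np.round(ctrl.current_contact_force(),1),ctrl.current_eef_pos(),ctrl.current_t())
p,d=ctrl.snapshot("side"); cv2.imwrite("pics/side2.png",cv2.resize(p[130:290,200:380,::-1],None,fx=4,fy=3.7))
```

```text
f [-0.2  0.7  0.3]
gap 0.04804577514233379 [-1.2  0.1  0.7] [ 600.30956681 -210.634298    117.34637249] 7.225
```

View pics/side2.png

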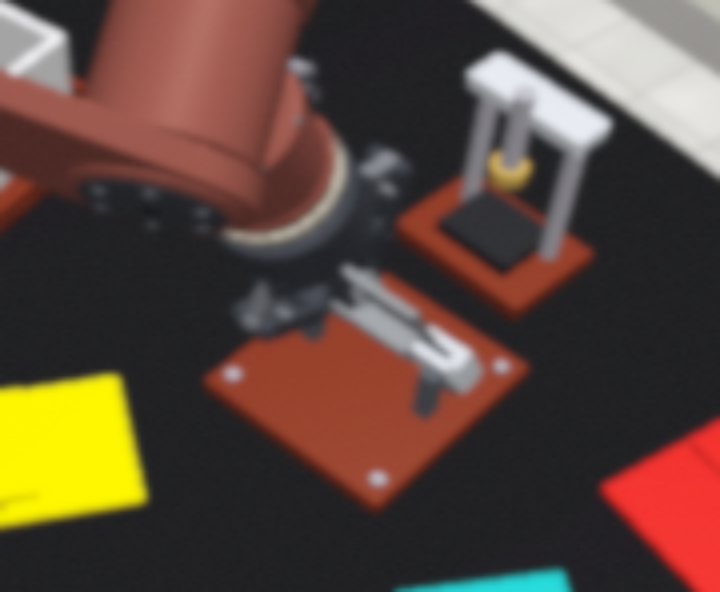

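The gripper holds the plate: the gap is about 4–5 mm and contact forces are small. Now I draw it out along the slant.

Run:
```python
from plant import ctrl
from h import *
xh,yh,zh=frame(9.6,27)
p0=np.array(ctrl.current_eef_pos())
for k in (15,65,130):
    ctrl.line_to(p0+k*zh,max_speed=70); print(k,np.round(ctrl.current_contact_force(),1),round(ctrl.current_finger_gap(),3))
print(ctrl.current_t())
p,d=ctrl.snapshot("side"); cv2.imwrite("pics/side3.png",p[:,:,::-1])
p,d=ctrl.snapshot("scene"); cv2.imwrite("pics/scene3.png",p[:,:,::-1])
```

```text
15 [ 0.6  0.6 -0.9] 0.05
65 [ 0.2 -0.4 -2.5] 0.05
130 [ 0.2 -0.1 -2.5] 0.051
9.5833
```

View pics/side3.png

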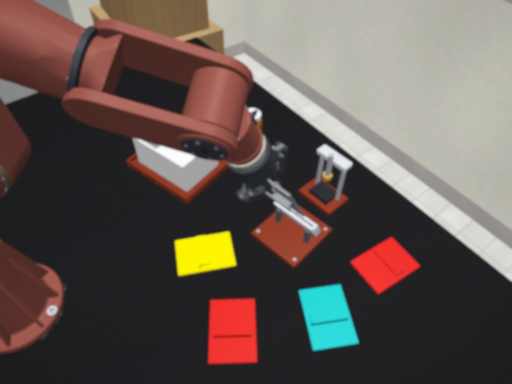

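View pics/scene3.png

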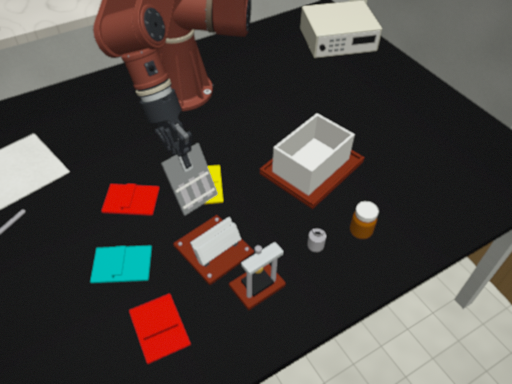

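```bash
cat >> h.py <<'E'
TR=np.array([512.5,166.0]); YT=16.6
def traypt(x,y,z):
    a=np.radians(YT); return np.array([TR[0]+x*np.cos(a)-y*np.sin(a),TR[1]+x*np.sin(a)+y*np.cos(a),z])
E
python3 - <<'E'
from plant import ctrl
from h import *
q=quat(YT,0,1)
ctrl.goto(traypt(-40,0,285-18.7),q)
ctrl.hold(.2)
f0=np.array(ctrl.current_contact_force()); print(np.round(f0,2),ctrl.current_t())
for n in("scene","side"):
    p,d=ctrl.snapshot(n); d=np.array(d); c=ctrl.calibration(n); cv2.imwrite(f"pics/{n}4.png",cv2.resize(p[60:230,(220 if n=="scene" else 80):(400 if n=="scene" else 260),::-1],None,fx=4,fy=3.5))
    W=unproj(d,c,c["pose"])
    e=W-traypt(0,0,0); xh,yh,zh=frame(YT,0)
    X,Y,Z=e@xh,e@yh,W[...,2]
    g=(d>0)&(abs(Y)<60)&(abs(X+40)<30)
    for z in (180,195,210,225,240,255):
        m=g&(abs(Z-z)<6); 
        if m.sum()>5: print(n,z,m.sum(),"X",np.round(np.percentile(X[m],[5,50,95]),1),"Y",np.round(np.percentile(Y[m],[3,97]),1))
    m=g&(Z>120); print("zmin",np.percentile(Z[m],1))
E
```

```text
[ 0.44  0.11 -2.09] 11.3083
scene 180 77 X [-40.  -37.4 -35.9] Y [-49.2  41.7]
scene 195 82 X [-38.9 -36.7 -34.8] Y [-47.7  42.4]
scene 210 84 X [-39.4 -37.4 -35.1] Y [-49.6  42.2]
scene 225 81 X [-40.3 -37.  -34.6] Y [-48.7  42.1]
scene 240 104 X [-52.6 -37.1 -35.1] Y [-49.6  41.9]
scene 255 93 X [-54.2 -37.5 -35.5] Y [-50.2  42.5]
zmin 176.13611322932113
side 180 89 X [-45.3 -43.5 -41.3] Y [-51.2  40.4]
side 195 94 X [-45.1 -43.7 -41.6] Y [-51.5  38.8]
side 210 83 X [-45.3 -44.1 -41.8] Y [-52.   40.4]
side 225 33 X [-57.1 -43.4 -40.2] Y [-52.7 -31.1]
side 240 122 X [-59.2 -57.7 -43.1] Y [-52.2  33.4]
side 255 235 X [-58.8 -50.2 -42.6] Y [-51.9  37.3]
zmin 175.99178797740814
```

View pics/scene4.png

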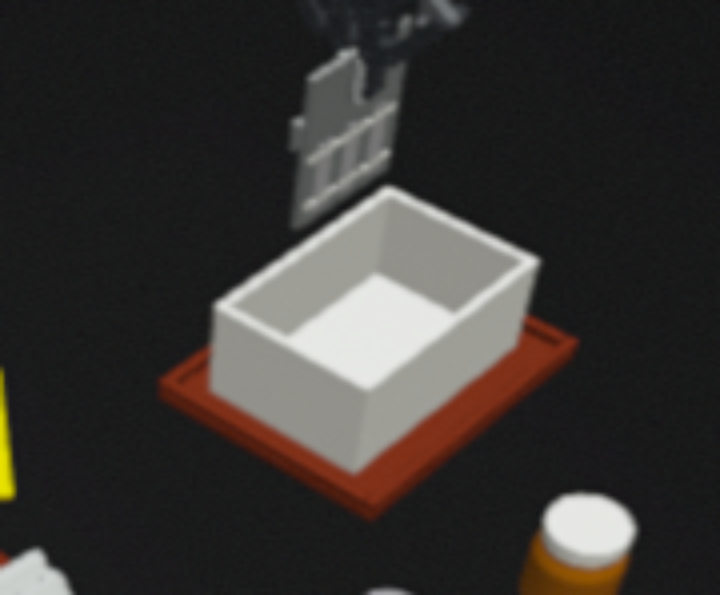

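View pics/side4.png

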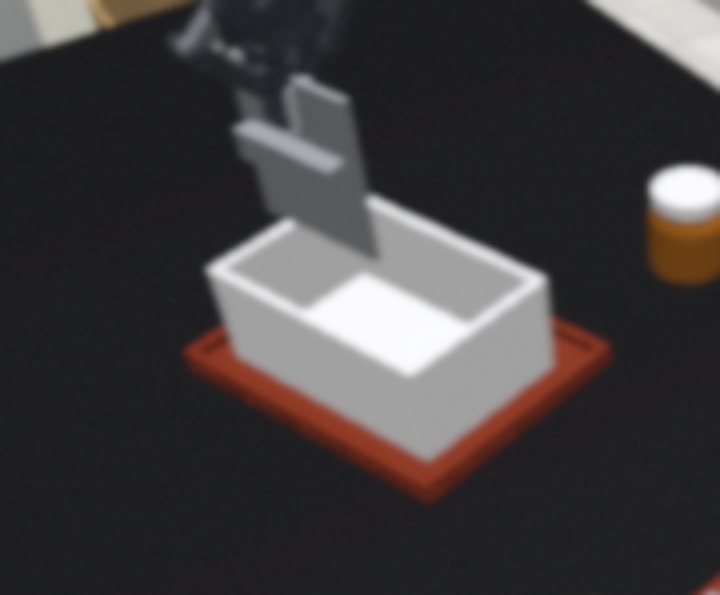

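Run:
```python
from plant import ctrl
from h import *
xh,yh,zh=frame(YT,0)
ctrl.line_to(traypt(-40,3.5,166-18.7),max_speed=120)
ctrl.hold(.2)
f0=np.array(ctrl.current_contact_force()); print("f0",np.round(f0,2))
x=-40
x=-53; ctrl.line_to(traypt(x,3.5,166-18.7),max_speed=50)
while x>-72:
    x-=0.7
    ctrl.line_to(traypt(x,3.5,166-18.7),max_speed=15)
    f=(np.array(ctrl.current_contact_force())-f0); fx=f@xh
    e=(np.array(ctrl.current_eef_pos())-traypt(0,0,0))@xh
    print(round(x,1),round(e,1),np.round([fx,f@yh,f[2]],1))
    if fx>3: break
print(ctrl.current_t(),ctrl.current_finger_gap())
```

```text
f0 [-0.04  0.35 -1.64]
-53.7 -53.6 [0.2 0.  0. ]
-54.4 -54.4 [ 0.1 -0.4 -0.3]
-55.1 -55.2 [ 0.3 -0.2 -0.4]
-55.8 -55.8 [-0.3 -1.  -0.7]
-56.5 -56.6 [ 0.  -0.3 -0. ]
-57.2 -57.3 [-0.1 -0.1 -0. ]
-57.9 -58.0 [-0.6 -0.1 -0.5]
-58.6 -58.7 [-1.  -1.4 -0.4]
-59.3 -59.0 [ 0.5 -0.1 -1.6]
-60.0 -59.3 [ 3.7  0.9 -1.9]
15.6583 0.05092939348469354
```

Contact comes at plate-mid x ≈ -59.2, so the inner wall edge is at about -61.7, which agrees with the depth estimate. I back off 2 mm to centre the throat and lower until the bridge touches the rim.

Run:
```python
from plant import ctrl
from h import *
xh,yh,zh=frame(YT,0)
ctrl.line_to(traypt(-57.1,3.5,166-18.7),max_speed=15); ctrl.hold(.15)
f0=np.array(ctrl.current_contact_force()); print("f0",np.round(f0,2))
z=166
for z in (160,156,152,148,144,141):
    ctrl.line_to(traypt(-57.1,3.5,z-18.7),max_speed=30)
    f=np.array(ctrl.current_contact_force())-f0; print(z,np.round([f@xh,f@yh,f[2]],1))
    if np.linalg.norm(f)>4: print("STOP"); break
else:
    while z>133:
        z-=0.6
        ctrl.line_to(traypt(-57.1,3.5,z-18.7),max_speed=12)
        f=np.array(ctrl.current_contact_force())-f0; print(round(z,1),round(ctrl.current_eef_pos()[2]+18.7,1),np.round([f@xh,f@yh,f[2]],1))
        if f[2]>2.5: break
print(ctrl.current_t())
for n in("scene","side"):
    p,d=ctrl.snapshot(n); cv2.imwrite(f"pics/{n}5.png",cv2.resize(p[60:230,(220 if n=="scene" else 80):(400 if n=="scene" else 260),::-1],None,fx=4,fy=3.5))
```

```text
f0 [-0.61 -0.38 -1.79]
160 [ 0.8  0.1 -0.6]
156 [0.7 0.9 0.5]
152 [0.1 0.3 0.2]
148 [ 0.6  0.7 -0. ]
144 [ 1.2  0.6 -0.3]
141 [ 1.   0.8 -0.4]
140.4 140.4 [ 1.  -0.2  0.5]
139.8 139.8 [ 0.8 -0.3 -0.7]
139.2 139.1 [ 0.5 -0.   0.5]
138.6 138.6 [ 0.2 -0.5 -0.2]
138.0 137.9 [ 0.6 -0.1  0.3]
137.4 137.3 [ 1.2 -0.3 -0.3]
136.8 137.0 [0.5 0.5 1.8]
136.2 137.0 [-1.8  0.5  7.6]
19.8833
```

View pics/side5.png

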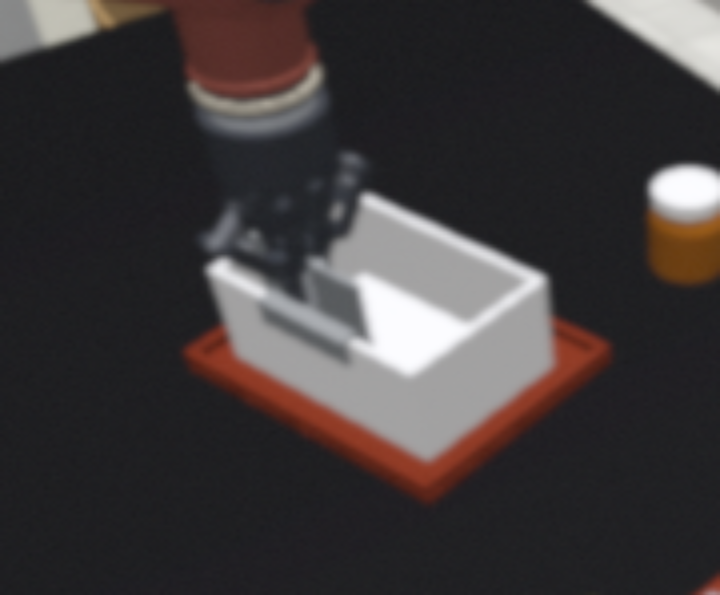

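View pics/scene5.png

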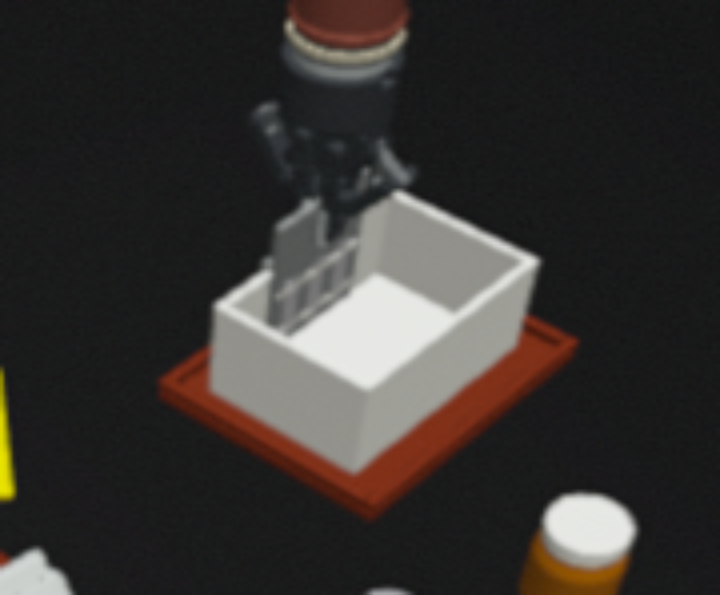

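Run:
```python
from plant import ctrl
from h import *
xh,yh,zh=frame(YT,0)
z=136.9; x=-57.1
ctrl.line_to(traypt(x,3.5,z-18.7),max_speed=15); ctrl.hold(.1)
f0=np.array(ctrl.current_contact_force())
while x>-60:
    x-=0.4
    ctrl.line_to(traypt(x,3.5,z-18.7),max_speed=10)
    f=np.array(ctrl.current_contact_force())-f0; print(round(x,1),np.round([f@xh,f@yh,f[2]],1))
    if f@xh>2.5: break
ctrl.line_to(traypt(x+0.3,3.5,z-18.7),max_speed=10)
ctrl.move_gripper(0.25); print(ctrl.current_finger_gap()); ctrl.hold(.2)
for n in("scene","side"):
    p,d=ctrl.snapshot(n); cv2.imwrite(f"pics/{n}6.png",cv2.resize(p[60:230,(220 if n=="scene" else 80):(400 if n=="scene" else 260),::-1],None,fx=4,fy=3.5))
print(np.round(ctrl.current_contact_force(),1),ctrl.current_t())
```

```text
-57.5 [ 1.6 -0.4 -2. ]
-57.9 [ 1.7 -0.3 -1.5]
-58.3 [ 1.5 -1.8 -1.7]
-58.7 [ 1.1 -0.2 -1.6]
-59.1 [ 1.8 -0.7 -1.5]
-59.5 [ 3.  -0.6 -2.2]
0.2499075191312368
[-0.3  0.4 -0.7] 22.6917
```

View pics/side6.png

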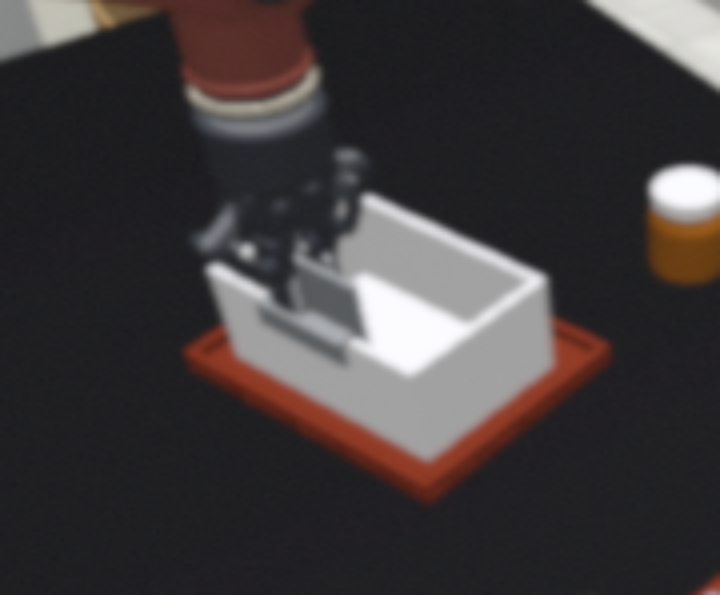

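The released holder hangs with its lip outside the wall and its plate upright inside, near (330,300) in the crop. I retreat straight up and check.

Run:
```python
from plant import ctrl
from h import *
xh,yh,zh=frame(YT,0)
ctrl.line_to(traypt(-59.2,3.5,290),max_speed=90)
ctrl.goto([330,-60,330],quat(0,0,1)); ctrl.hold(.3)
for n in("scene","side"):
    p,d=ctrl.snapshot(n); d=np.array(d); c=ctrl.calibration(n); cv2.imwrite(f"pics/{n}7.png",p[:,:,::-1]); cv2.imwrite(f"pics/{n}7c.png",cv2.resize(p[60:230,(220 if n=="scene" else 80):(400 if n=="scene" else 260),::-1],None,fx=4,fy=3.5))
    W=unproj(d,c,c["pose"]); e=W-traypt(0,0,0); X,Y,Z=e@xh,e@yh,W[...,2]
    g=(d>0)&(abs(Y-1)<46)&(abs(X+58)<22)
    for z in (45,60,75,90,115,130,145,155,165):
        m=g&(abs(Z-z)<6)
        if m.sum()>8: print(n,z,m.sum(),"X",np.round(np.percentile(X[m],[5,50,95]),1),"Y",np.round(np.percentile(Y[m],[3,97]),1))
    m=g&(Z>112); print("ztop",np.percentile(Z[m],98))
print(np.round(ctrl.current_contact_force(),1),ctrl.current_t())
```

```text
scene 45 59 X [-57.5 -55.7 -53.7] Y [-37.4  43.9]
scene 60 63 X [-59.9 -56.4 -54.6] Y [-44.1  43.4]
scene 75 62 X [-59.  -56.  -54.2] Y [-43.8  44.1]
scene 90 64 X [-58.6 -55.6 -53.6] Y [-43.3  40.8]
scene 115 62 X [-59.1 -56.6 -54.9] Y [-41.1  44.9]
scene 130 68 X [-58.8 -56.4 -54.6] Y [-44.4  41.9]
scene 145 63 X [-57.9 -56.3 -54.7] Y [-42.   43.9]
scene 155 91 X [-62.  -57.1 -54.4] Y [-39.9  45.3]
scene 165 10 X [-58.  -55.6 -54.4] Y [-16.6  44.8]
ztop 159.6008642378256
side 45 61 X [-69.3 -67.8 -66.3] Y [-42.4  41.9]
side 60 61 X [-68.8 -67.6 -66.2] Y [-42.6  44.9]
side 75 18 X [-69.4 -67.8 -66.7] Y [-42.   34.5]
side 90 65 X [-77.  -75.5 -67.5] Y [-42.4  38.2]
side 115 114 X [-75.5 -62.5 -60.8] Y [-39.9  42.4]
side 130 68 X [-63.1 -61.8 -60.4] Y [-40.4  42.8]
side 145 81 X [-64.1 -61.9 -60.4] Y [-42.8  44.2]
side 155 99 X [-63.6 -61.5 -57.1] Y [-41.9  42.3]
side 165 16 X [-63.6 -61.  -57.9] Y [-40.5  15.1]
ztop 159.70528248541603
[-0.2 -0.1 -0. ] 26.1333
```

View pics/side7c.png

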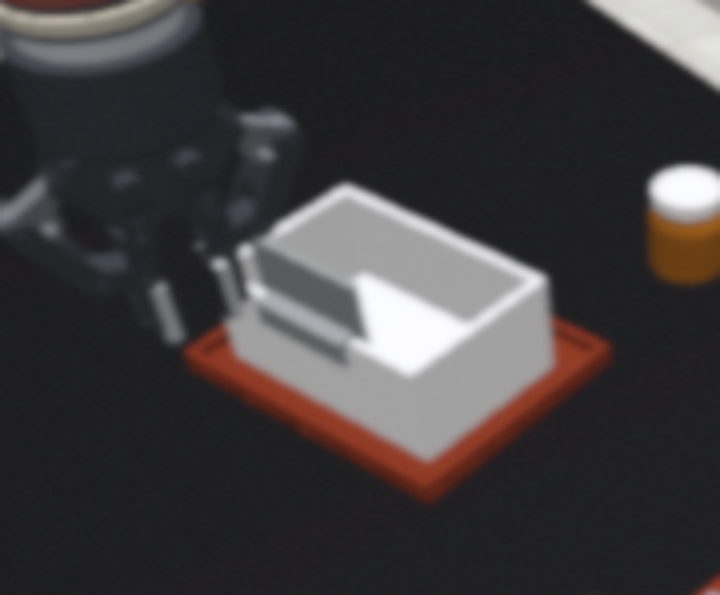

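View pics/scene7.png

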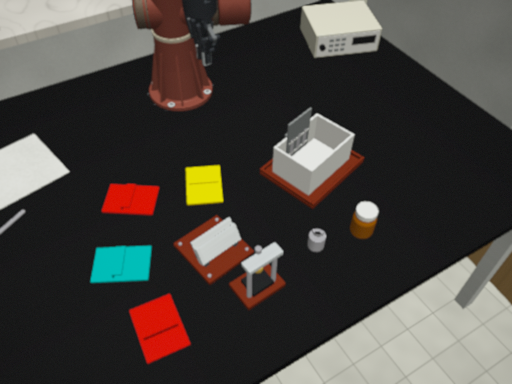

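The holder hangs vertically: its face x is constant to about 1 mm over 120 mm of height, and its top is at about 159 mm as expected. The lip is outside the wall, and the bystanders at (317,239), (364,220) and (262,275) have not moved.

Run:
```python
from plant import ctrl
print(ctrl.close_job(), ctrl.current_t())
```

```text
the job is handed in; nothing more can be done
the job is handed in; nothing more can be done
```

The strip holder now hangs by its lip on the bath wall nearest the robot, with the strips inside the bath and the lip outside, and the job is handed in.

I drew the grey holder out along the slant of its rack. I then felt for the wall with about 4 N and found its inner edge near x = -62 mm in the tray. From there I centred the throat over the wall and lowered the holder until it sat on the rim; the push on the bath never read above about 8 N. I eased the plate against the wall, let go and moved the arm away.

- **Holder:** the last depth images show it upright to about 1 mm over 120 mm, with its top edge at about 159 mm, as expected for a seated holder. Both cameras agree.
- **Other things on the bench:** the weight, jar, press and look-alikes show no movement by eye in the last scene picture.
- **Robot:** it was clear of everything and the contact force read about 0. The clock stood at about 26 s of the 45 s allowed.

No check failed. The only disagreement was the usual 2–4 mm between the two cameras.

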